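Sort two bolts by length through gauge slots

ROBOT

A 6-joint arm with a two-finger parallel gripper is mounted at the origin on the work surface. World frame = base frame: x ahead of the robot, y to its left, z up, the work surface at z = 0. Lengths are in mm, angles in rad, forces in N, time in s.
With the tool pointing down it reaches from about 225 to 875 mm from the base axis. Payload 3.4 kg.
Tool frame: the origin (TCP) lies midway between the tips of the shut fingers; the grasp point (between the pads) lies 19 mm behind it (arm.tcp_to_grasp is the distance from the TCP to the grasp point, in mm); z points along the fingers, y is the line along which they close (so a half turn about z gives the same grasp; the last joint's range is limited). The gripper opens to 85 mm and grips with 20 to 120 N. Pads are 22 mm wide; open, the fingers measure 114 mm over their backs; the gripper's body (76 mm by 85 mm) begins 54 mm behind the grasp point. The pads swing forward as they close: fully open they stand 13 mm farther back than shut.
Start: joints at [-1.3, 0.276, 1.505, -0, 1.361, -0.121], TCP at [219.567, -531.463, 231.328] pointing down, gripper open.
Joint ranges: [-2.89, 2.89], [-0.75, 2.08], [0.22, 2.7], [-1.18, 4.32], [0.11, 2.71], [-2.7, 2.7]. Speed limits (rad/s): [2.57, 2.57, 3.14, 3.14, 3.14, 3.14].

INTERFACE

Orientations are given as [roll, pitch, yaw] about the fixed x, y, z axes, in that order (R = Rz(yaw) Ry(pitch) Rx(roll)).
In Python, from plant import arm, read_camera gives the robot as it stands.
- The arm moves only by the tool drive_tool, never from a script. Its argument "plan" is a list of rows, each a list of 3 entries, a list of its own where there are three numbers: the turn, a rotation vector about the tool's x, y, z in degrees, then the shift along the tool's x, y, z in cm, then the gripper's target within -1 to 1 (shut at 1, half-way at 0, fully open at -1). A call has 1 to 20 rows; each row is the pose to reach, as a shift and turn from the pose commanded when the call began, along the tool's axes at that moment; what a row does not reach only later rows make up. A row lasts 1/10 s, in which the tool goes at most 50 mm and 8.59 degrees, less where a joint would pass 70% of its speed; a pose out of reach is approached as far as the arm can. A call with a gripper value outside its range is refused whole. The fingers move at their own pace and stop on an object; "newtons" is the grip in N (left out, the last holds). Time passes only in rows, so rows that repeat a pose let the fingers close. It gives the time, the measured TCP pose, the force, the opening and the grip force at its end, in the units of the state.
- arm.read_state(): the state, without advancing time (a new reading comes with each control period).
- read_camera(name): name is "side" or "top" or "wrist"; returns a dict with "img" (384x512x3 uint8, red, green, blue), "camera_matrix" (3x3 intrinsics, pixels), "pose" (4x4, takes a point from camera to world coordinates); the wrist camera has in their place "T_tool_cam" (4x4, takes a point from camera to tool coordinates, whose origin is the TCP and whose axes are the flange's). Camera axes: x right, y down, z forward; pixel columns grow to the right and rows downward; lengths in mm; the calibration is good to about 2 mm. A picture is of the moment at which its call begins: read the wrist's pose just before it. There is no depth.
- arm.close_job(): hands the job in; it is judged then, once.
The state is a dict: "time_s": time; "qpos": joint angles; "qvel": joint speeds; "joint_efforts": joint torques, N m; "position": TCP position; "tcp_rot": TCP orientation; "force": force on the tool from outside, world axes, zero at the start; "ft_torque": the same for the moment, N m; "opening": finger opening in mm; "finger_force": force on a finger pad.
Only numpy, scipy, OpenCV 4.12 (cv2) and the standard library are available. Lean on these libraries where they do the work, as an engineer would, in place of code of your own. Each camera call takes 0.05 s, during which the arm holds its last target. There are 200 camera calls.

TASK

Sort the two loose steel bolts by length: drop each one flat through the gauge slot that matches it, the short bolt through the short slot and the long bolt through the long slot, so that each ends lying flat on the bottom of its own box. The brass bolt and the other things on the bench are not part of the job.

Things in the scene. Friction and masses are not known exactly. Their poses are not given: they have to be found in the camera images.
- bolt_short: Short steel bolt, grey, 70 mm long, 160 g: shank 16 mm in diameter, hex head (24 mm across flats, 10 mm thick) at its -x end, hex nut (24 mm, 12 mm thick, 3 mm short of the tip) at +x. It lies level on their flats, axis 12 mm above the bench. Bare shank from x = -25 to +20 mm. Origin: on the axis at half length; x along the axis. (A brass-yellow bolt, 90 mm long, lies nearby and is not wanted.)
- bolt_long: Long steel bolt, grey, 110 mm long, 220 g, otherwise like the short one: shank 16 mm in diameter, hex head and nut 24 mm across flats, axis 12 mm above the bench. Bare shank from x = -45 to +40 mm. Origin: on the axis at half length; x along the axis from head to tip.
- gauge_short: Gauge box with the short slot, fixed to the bench: green box with a bare metal top, 100 (x) by 170 (y) by 40 mm high, outside the same as the other. Slot in the middle of the top, 44 mm wide (x), 90 mm long (y); the well below has the same straight sides, its dark floor 6 mm above the bench. Origin: centre of the underside, at bench height under the slot's middle; y along the slot, z up.
- gauge_long: Gauge box with the long slot, fixed to the bench: the same green box with a metal top, 100 (x) by 170 (y) by 40 mm high, but its slot is 130 mm long (y), also 44 mm wide (x); the well's dark floor is 6 mm above the bench. Origin: centre of the underside, at bench height under the slot's middle; y along the slot, z up.
Things that resemble listed ones, but are neither listed nor needed, are in the scene too. Leave any green look-alike of the bolt_short alone.

How it is judged:
By the outcome, as a careful person would: the job done as asked, in the order asked, and still so for the second after the job is handed in, with the robot touching nothing.
It also fails if it takes over 50 s, if anything falls off the work surface, if the arm or the gripper's body presses on something with over 40 N, if the wrist force passes 120 N, or if a joint passes its speed limit or range.

## Working session

There is one attempt and no reset: what is moved stays moved. The work goes in short steps, Python scripts to look and compute and a tool call to move; the robot and the scene stay as the last step left them, time stands still between calls to the robot, and variables do not carry over. Pictures are saved under pics/ and viewed, at most 10 in all, crops included, and the job is handed in when it is done.

Besides the shell and the picture viewer there is one more tool, called after "Call:" by a JSON object that holds its "name" and its "arguments". drive_tool: Moves the arm, as the interface text tells. Its arguments: {"type":"object","properties":{"plan":{"type":"array","items":{"type":"array"}},"newtons":{"type":"number"}},"required":["plan"]}

```bash
mkdir -p pics; cat > h.py <<'E'
import numpy as np, cv2
from plant import arm, read_camera
def ray(c,uv,z):
    K,P=c["camera_matrix"],c["pose"]
    d=P[:3,:3]@np.linalg.solve(K,[uv[0],uv[1],1]);o=P[:3,3]
    return o+d*(z-o[2])/d[2]
def proj(c,p):
    P=np.linalg.inv(c["pose"]);q=c["camera_matrix"]@(P[:3,:3]@p+P[:3,3]);return q[:2]/q[2]
def tri(c1,u1,c2,u2):
    A=[];b=[]
    M=np.zeros((3,3));v=np.zeros(3)
    for c,u in((c1,u1),(c2,u2)):
        d=c["pose"][:3,:3]@np.linalg.solve(c["camera_matrix"],[u[0],u[1],1]);d/=np.linalg.norm(d)
        Q=np.eye(3)-np.outer(d,d);M+=Q;v+=Q@c["pose"][:3,3]
    return np.linalg.solve(M,v)
E
python3 - <<'E'
from h import *
ims=[]
for n in("top","side"):
    c=read_camera(n);ims.append(c["img"]);print(n,c["pose"].round(2).tolist(),c["camera_matrix"].round(1).tolist())
    cv2.imwrite(f"pics/{n}0.png",cv2.resize(c["img"][:,:,::-1],(800,600),interpolation=cv2.INTER_CUBIC))
s=arm.read_state();print(s["position"],s["tcp_rot"],s["opening"],s["time_s"])
E
```

```text
top [[0.03, -0.99, 0.16, 418.01], [-1.0, -0.03, -0.01, -30.81], [0.02, -0.16, -0.99, 790.66], [0.0, 0.0, 0.0, 1.0]] [[347.7, 0.0, 260.2], [0.0, 347.7, 188.7], [0.0, 0.0, 1.0]]
side [[0.89, -0.33, 0.32, 307.8], [-0.46, -0.67, 0.58, -440.99], [0.02, -0.66, -0.75, 584.62], [0.0, 0.0, 0.0, 1.0]] [[376.3, 0.0, 252.3], [0.0, 376.3, 187.6], [0.0, 0.0, 1.0]]
[ 219.42960781 -530.98649821  230.53209617] [-3.13996080e+00 -1.94836325e-04  3.91806331e-01] 85.48926158134361 0.1
```

View pics/top0.png

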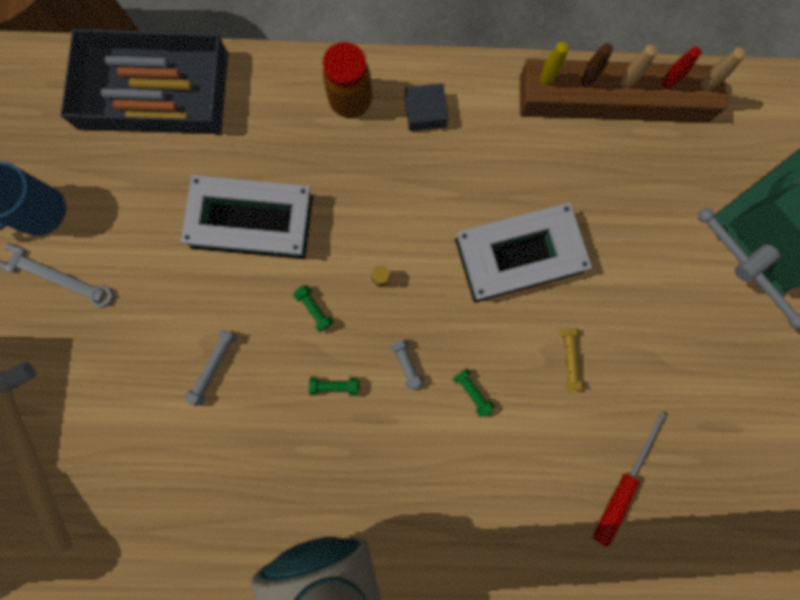

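View pics/side0.png

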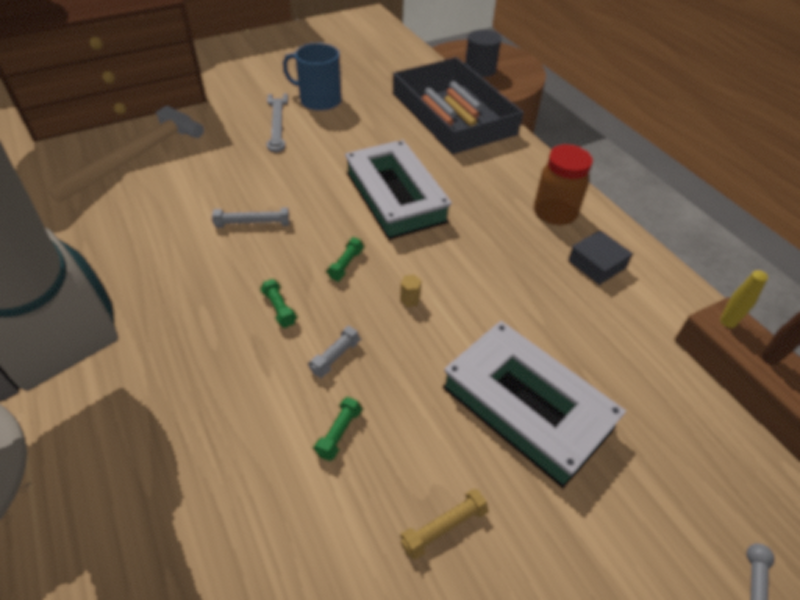

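Top view (800x600): candidates for the short bolt are the grey one at (408,365), greens at (313,308), (334,386) and (473,393), brass at (572,360). The grey one is 70 mm steel, so it fits. The long bolt is the grey one at (212,368). The long slot is the box at (247,217), the short slot the box at (525,252). The side view agrees: short bolt (334,352), long bolt (251,218), long slot box (397,187), short slot box (533,402).

```bash
cat > m.py <<'E'
from h import *
S=1.5625
def comp(c,seed,box):
    img=c["img"];h=cv2.cvtColor(img,cv2.COLOR_RGB2HSV)
    m=((h[...,1]<60)&(h[...,2]>80)).astype(np.uint8)
    n,l,st,ce=cv2.connectedComponentsWithStats(m)
    # largest comp near seed
    x,y=np.array(seed)/S; best=max(range(1,n),key=lambda i:st[i,4] if abs(st[i,0]+st[i,2]/2-x)<12 and abs(st[i,1]+st[i,3]/2-y)<12 else 0)
    return (l==best).astype(np.uint8)
seeds={"top":{"bs":(408,365),"bl":(212,368),"gs":(525,252),"gl":(247,217)},"side":{"bs":(334,352),"bl":(251,218),"gs":(533,402),"gl":(397,187)}}
C={n:read_camera(n) for n in seeds}
R={}
for n in seeds:
  c=C[n];vis=c["img"][:,:,::-1].copy()
  for k,s in seeds[n].items():
    m=comp(c,s,0)
    ys,xs=np.nonzero(m)
    if k[0]=="b":
        p=np.c_[xs,ys].astype(float);mu=p.mean(0);d=np.linalg.svd(p-mu,full_matrices=False)[2][0];t=(p-mu)@d
        e=np.array([mu+d*t.min(),mu+d*t.max()]);e=e[np.argsort(e[:,0 if n=="side" else 1])] 
        R[n,k]=e
    else:
        cs,hi=cv2.findContours(m,cv2.RETR_CCOMP,cv2.CHAIN_APPROX_NONE)
        outer=max(cs,key=cv2.contourArea)
        hole=max([q for q,hh in zip(cs,hi[0]) if hh[3]>=0],key=cv2.contourArea)
        R[n,k]=(outer,hole)
        for q in(outer,hole): cv2.drawContours(vis,[q],-1,(0,0,255),1)
    print(n,k,len(xs),R[n,k].round(1).tolist() if k[0]=="b" else "")
  x,y=np.array(seeds[n]["bs"])/S;x,y=int(x),int(y)
  cr=vis[max(0,y-150):y+100,max(0,x-150):x+190]; cv2.imwrite(f"pics/{n}c.png",cv2.resize(cr,None,fx=1.7,fy=1.7,interpolation=cv2.INTER_CUBIC))
a=cv2.resize(cv2.imread("pics/topc.png"),(500,370));b=cv2.resize(cv2.imread("pics/sidec.png"),(500,370))
cv2.imwrite("pics/conf.png",cv2.resize(np.hstack([a,b]),(800,296)))
for k in("bs","bl"):
    e=R["top",k];f=R["side",k]
    for f_ in(f,f[::-1]): print(k,[tri(C["top"],e[i],C["side"],f_[i]).round(1).tolist() for i in(0,1)])
    for n in("top","side"):
        P=[ray(C[n],q,12) for q in R[n,k]];v=P[1]-P[0];print(k,n,"mid",((P[0]+P[1])/2).round(1),"len",np.linalg.norm(v).round(1),"yaw",np.degrees(np.arctan2(v[1],v[0])).round(1))
for k in("gs","gl"):
    cc={}
    for n in("top","side"):
        for j,nm in((0,"outer"),(1,"hole")):
            W=np.array([ray(C[n],q[0],40)[:2] for q in R[n,k][j]],np.float32)
            r=cv2.minAreaRect(W);print(k,n,nm,np.round(r[0],1),np.round(r[1],1),round(r[2],1))
            if j==0: cc[n]=proj(C[n],np.array([*r[0],40.]))
    print(k,"tri",tri(C["top"],cc["top"],C["side"],cc["side"]).round(1))
E
python3 m.py
```

```text
top bs 213 [[253.1, 219.2], [265.4, 248.3]]
top bl 267 [[145.3, 212.1], [120.8, 257.4]]
top gs 2729 
top gl 2374 
side bs 283 [[198.3, 236.1], [227.0, 210.9]]
side bl 318 [[136.0, 138.3], [184.0, 137.8]]
side gs 4359 
side gl 1600 
bs [[450.3, -23.5, -39.4], [437.5, -64.9, 79.5]]
bs [[478.2, -29.1, 17.5], [411.7, -56.8, 14.4]]
bs top mid [444.6 -42.8  12. ] len 69.6 yaw -155.4
bs side mid [446.6 -40.3  12. ] len 77.1 yaw 22.3
bl [[430.2, 198.5, 62.4], [434.3, 225.9, 29.0]]
bl [[485.3, 213.2, 10.8], [385.4, 257.5, 12.9]]
bl top mid [435.5 235.3  12. ] len 110.2 yaw 155.8
bl side mid [435.1 235.2  12. ] len 109.2 yaw -25.2
gs top outer [ 611.6 -206.9] [102.1 174.2] 16.7
gs top hole [ 611.5 -206.1] [46.4 90.3] 16.9
gs side outer [ 610.5 -207.9] [105.7 172.7] 16.8
gs side hole [ 610.9 -207.6] [41.6 88.3] 16.6
gs tri [ 611.8 -207.2   38.3]
gl top outer [651.8 191.5] [171.8 102.5] 86.3
gl top hole [652.  191.4] [131.9  46.4] 86.4
gl side outer [650.7 188.3] [182. 106.] 86.2
gl side hole [651.5 190. ] [125.7  42.2] 86.6
gl tri [653.  192.6  36.3]
```

View pics/conf.png

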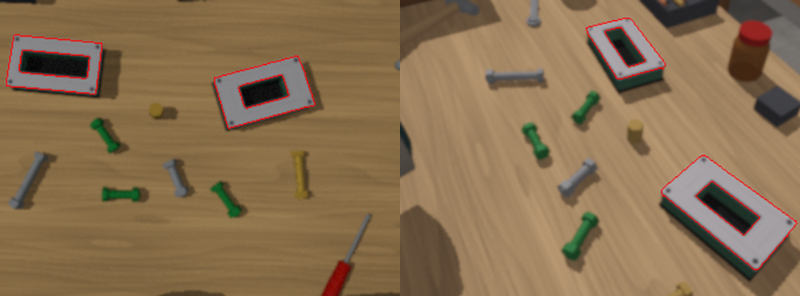

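Confirmed: the crop shows the grey 70 mm bolt between two green look-alikes, and the outlined slots match. I'll move to a hover above the short bolt, fingers part open.

Call:
{"name": "drive_tool", "arguments": {"plan": [[[0,0,-1],[39.5,-36.6,11.0],-0.1],[[0,0,-1],[39.5,-36.6,11.0],-0.1],[[0,0,-1],[39.5,-36.6,11.0],-0.1],[[0,0,-1],[39.5,-36.6,11.0],-0.1],[[0,0,-1],[39.5,-36.6,11.0],-0.1],[[0,0,-1],[39.5,-36.6,11.0],-0.1],[[0,0,-1],[39.5,-36.6,11.0],-0.1],[[0,0,-1],[39.5,-36.6,11.0],-0.1],[[0,0,-1],[39.5,-36.6,11.0],-0.1],[[0,0,-1],[39.5,-36.6,11.0],-0.1],[[0,0,-1],[39.5,-36.6,11.0],-0.1],[[0,0,-1],[39.5,-36.6,11.0],-0.1],[[0,0,-1],[39.5,-36.6,11.0],-0.1],[[0,0,-1],[39.5,-36.6,11.0],-0.1],[[0,0,-1],[39.5,-36.6,11.0],-0.1],[[0,0,-1],[39.5,-36.6,11.0],-0.1]], "newtons": 40}}

```text
time_s: 1.8
position: [444.7, -43.8, 121.6]
tcp_rot: [3.141, -0.0, 0.407]
force: [-0.1, 0.7, -0.5]
opening: 46.6
finger_force: 0.0
```

```bash
cat > w.py <<'E'
from h import *
from scipy.spatial.transform import Rotation as Ro
def wrist():
    s=arm.read_state();T=np.eye(4);T[:3,:3]=Ro.from_euler("xyz",s["tcp_rot"]).as_matrix();T[:3,3]=s["position"]
    c=read_camera("wrist");c["pose"]=T@c["T_tool_cam"];return s,c
def bolt(c,guess,z=12,r=75):
    """grey blob nearest the guess: centre, yaw, length on the plane z"""
    h=cv2.cvtColor(c["img"],cv2.COLOR_RGB2HSV);m=((h[...,1]<70)&(h[...,2]>70)).astype(np.uint8)
    n,l,st,ce=cv2.connectedComponentsWithStats(m);g=proj(c,np.array([*guess,z]))
    i=min([i for i in range(1,n) if st[i,4]>300],key=lambda i:np.linalg.norm(ce[i]-g))
    q=np.argwhere(l==i)[:,::-1];W=np.array([ray(c,p,z)[:2] for p in q],np.float32)
    r=cv2.minAreaRect(W);(w,hh),a=r[1],r[2]
    if hh>w:a+=90
    return np.round(r[0],1),round(max(w,hh),1),round(min(w,hh),1),round(a%180,1),g.round(),ce[i].round(),l==i
def go(s,xyz,yaw):
    R=Ro.from_euler("xyz",s["tcp_rot"]);d=R.inv().apply(np.array(xyz)-s["position"])/10
    t=Ro.from_euler("xyz",[180,0,yaw],degrees=True)
    print("shift cm",d.round(2),"turn",(R.inv()*t).as_rotvec(degrees=True).round(2))
E
python3 - <<'E'
from w import *
s,c=wrist();print(s["position"].round(1),s["tcp_rot"].round(3),s["opening"],s["force"].round(1),s["time_s"])
b=bolt(c,(445,-42));print(b[:-1])
v=c["img"][:,:,::-1].copy();cv2.drawContours(v,cv2.findContours(b[-1].astype(np.uint8),0,2)[0],-1,(0,0,255),1);cv2.imwrite("pics/w1.png",v)
go(s,(*b[0],4),b[3])
E
```

```text
[444.7 -43.8 121.6] [ 3.141 -0.     0.407] 46.615898972684235 [-0.1  0.7 -0.5] 1.8
(array([441.9, -41.3]), 73.1, 21.0, 24.4, array([258., 190.]), array([257., 191.]))
shift cm [-0.16 -0.34 11.76] turn [ 0.03 -0.01 -1.11]
```

View pics/w1.png

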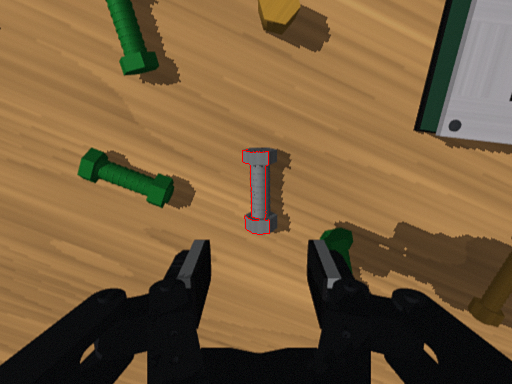

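The short grey bolt is at (259,191), clear of the fingers, with green look-alikes at (125,178) and (338,240). I'll descend, grip and lift a little.

Call:
{"name": "drive_tool", "arguments": {"plan": [[[0,0,-0.7],[0,-0.25,4],-0.1],[[0,0,-0.7],[0,-0.25,8],-0.1],[[0,0,-0.7],[0,-0.25,10],-0.1],[[0,0,-0.7],[0,-0.25,11.2],-0.1],[[0,0,-0.7],[0,-0.25,11.7],-0.1],[[0,0,-0.7],[0,-0.25,11.7],-0.1],[[0,0,-0.7],[0,-0.25,11.7],1],[[0,0,-0.7],[0,-0.25,11.7],1],[[0,0,-0.7],[0,-0.25,11.7],1],[[0,0,-0.7],[0,-0.25,11.7],1],[[0,0,-0.7],[0,-0.25,11.7],1],[[0,0,-0.7],[0,-0.25,11.7],1],[[0,0,-0.7],[0,-0.25,11.7],1],[[0,0,-0.7],[0,-0.25,11.7],1],[[0,0,-0.7],[0,-0.25,11],1],[[0,0,-0.7],[0,-0.25,8],1],[[0,0,-0.7],[0,-0.25,4],1],[[0,0,-0.7],[0,-0.25,1],1],[[0,0,-0.7],[0,-0.25,1],1],[[0,0,-0.7],[0,-0.25,1],1]], "newtons": 40}}

```text
time_s: 3.85
position: [443.6, -39.8, 111.6]
tcp_rot: [3.141, -0.001, 0.422]
force: [-0.6, 0.1, -1.0]
opening: 14.1
finger_force: 39.4
```

```bash
python3 - <<'E'
from w import *
s=arm.read_state();go(s,(611.3,-207,110),106.8)
print(s["opening"],s["finger_force"],s["force"].round(1),s["position"].round(1))
s,c=wrist();cv2.imwrite("pics/w2.png",c["img"][:,:,::-1])
E
```

```text
shift cm [ 8.46 22.12  0.18] turn [ 5.000e-02 -1.000e-02 -8.264e+01]
14.05962147691912 39.35867249965668 [-0.6  0.1 -1. ] [443.6 -39.8 111.6]
```

View pics/w2.png

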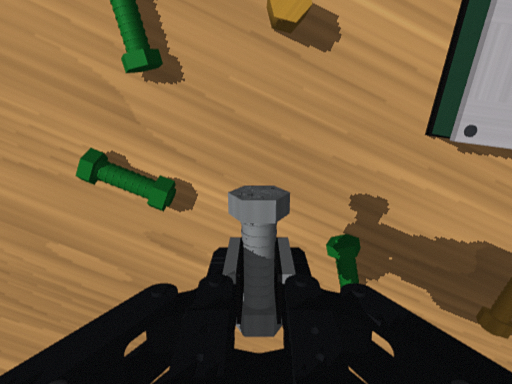

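Short bolt held, head at (258,203), shank between the pads at (258,270). I'll carry it over the short slot.

Call:
{"name": "drive_tool", "arguments": {"plan": [[[0,0,-82.6],[8.5,22.1,0.2],1],[[0,0,-82.6],[8.5,22.1,0.2],1],[[0,0,-82.6],[8.5,22.1,0.2],1],[[0,0,-82.6],[8.5,22.1,0.2],1],[[0,0,-82.6],[8.5,22.1,0.2],1],[[0,0,-82.6],[8.5,22.1,0.2],1],[[0,0,-82.6],[8.5,22.1,0.2],1],[[0,0,-82.6],[8.5,22.1,0.2],1],[[0,0,-82.6],[8.5,22.1,0.2],1],[[0,0,-82.6],[8.5,22.1,0.2],1],[[0,0,-82.6],[8.5,22.1,0.2],1],[[0,0,-82.6],[8.5,22.1,0.2],1],[[0,0,-82.6],[8.5,22.1,0.2],1],[[0,0,-82.6],[8.5,22.1,0.2],1],[[0,0,-82.6],[8.5,22.1,0.2],1],[[0,0,-82.6],[8.5,22.1,0.2],1]]}}

```text
time_s: 5.5
position: [611.9, -206.9, 109.4]
tcp_rot: [3.141, 0.0, 1.863]
force: [0.7, -0.8, -2.7]
opening: 14.2
finger_force: 39.5
```

```bash
cat > hov.py <<'E'
import sys
from w import *
name=sys.argv[1];tgt=np.array(list(map(float,sys.argv[2:4])));yaw=float(sys.argv[4])
s,c=wrist();cv2.imwrite(f"pics/{name}.png",c["img"][:,:,::-1])
print(s["opening"],s["force"].round(1),s["position"].round(1),s["tcp_rot"].round(3))
h=cv2.cvtColor(c["img"],cv2.COLOR_RGB2HSV);m=((h[...,1]<60)&(h[...,2]>115)).astype(np.uint8)
# plate corners and slot hull projected from estimate, to compare with the picture
a=np.radians(yaw);u=np.array([np.cos(a),np.sin(a)]);n=np.array([-u[1],u[0]]);L=float(sys.argv[5])
v=c["img"][:,:,::-1].copy()
for A,B in((L/2,22),(85,50)):
    P=np.array([proj(c,np.array([*(tgt+i*A*u+j*B*n),40])) for i,j in((1,1),(1,-1),(-1,-1),(-1,1))]);cv2.polylines(v,[P.astype(np.int32)],True,(0,0,255),1)
# bolt ends at axis height above TCP, in the grip
z=s["position"][2]+7.5
for t in(-L,L): pass
cv2.imwrite(f"pics/{name}.png",v)
go(s,(*tgt,46),yaw)
for uv in((258,203),): print((ray(c,uv,z)-s["position"]).round(1))
E
python3 hov.py w3 611.3 -207 106.8 90
```

```text
14.225917702243876 [ 0.7 -0.8 -2.7] [ 611.9 -206.9  109.4] [3.141 0.    1.863]
shift cm [ 0.01 -0.06  6.34] turn [ 0.01  0.01 -0.06]
[-9.7 28.6  7.5]
```

View pics/w3.png

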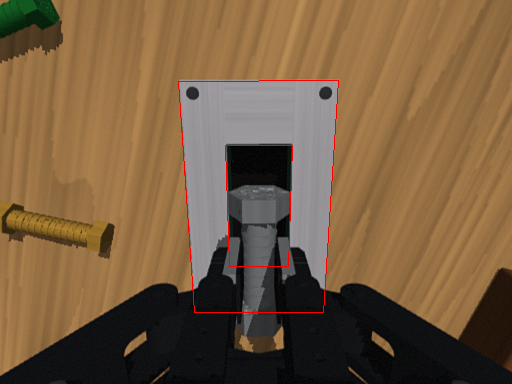

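The projected outlines match the plate and slot, and the bolt is centred over the slot (head at (258,203)). I'll lower it, release, and rise.

Call:
{"name": "drive_tool", "arguments": {"plan": [[[0,0,0],[0,-0.05,3],1],[[0,0,0],[0,-0.05,5],1],[[0,0,0],[0,-0.05,6.1],1],[[0,0,0],[0,-0.05,6.5],1],[[0,0,0],[0,-0.05,6.5],1],[[0,0,0],[0,-0.05,6.5],1],[[0,0,0],[0,-0.05,6.5],1],[[0,0,0],[0,-0.05,6.5],-0.1],[[0,0,0],[0,-0.05,6.5],-0.1],[[0,0,0],[0,-0.05,6.5],-0.1],[[0,0,0],[0,-0.05,6.5],-0.1],[[0,0,0],[0,-0.05,6.5],-0.1],[[0,0,0],[0,-0.05,4],-0.1],[[0,0,0],[0,-0.05,0],-0.1],[[0,0,0],[0,-0.05,0],-0.1],[[0,0,0],[0,-0.05,0],-0.1]]}}

```text
time_s: 7.15
position: [612.1, -207.4, 110.6]
tcp_rot: [3.14, 0.002, 1.863]
force: [0.2, -0.0, -0.8]
opening: 46.9
finger_force: 0.0
```

```bash
python3 hov.py w4 611.3 -207 106.8 90; python3 -c "
from w import *
s=arm.read_state();go(s,(435.3,235.3,120),155.6)"
```

```text
46.85413725964902 [ 0.2 -0.  -0.8] [ 612.1 -207.4  110.6] [3.140e+00 2.000e-03 1.863e+00]
shift cm [ 0.08 -0.07  6.46] turn [ 0.12  0.11 -0.05]
[-9.7 28.6  7.5]
shift cm [47.42 -4.09 -1.07] turn [-1.000e-02 -1.000e-02 -4.885e+01]
```

View pics/w4.png

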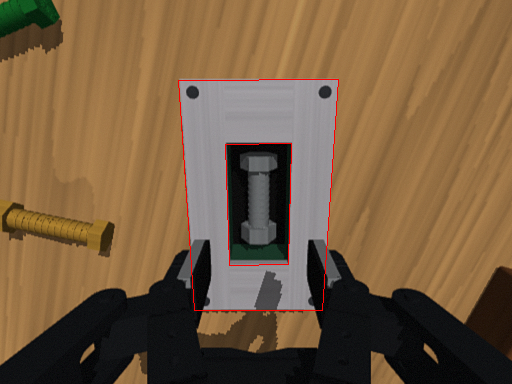

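The short bolt lies flat in the well (head at (258,161), nut at (258,232)). Next is the long bolt.

Call:
{"name": "drive_tool", "arguments": {"plan": [[[0,0,-49],[47.4,-4.1,-1],-0.1],[[0,0,-49],[47.4,-4.1,-1],-0.1],[[0,0,-49],[47.4,-4.1,-1],-0.1],[[0,0,-49],[47.4,-4.1,-1],-0.1],[[0,0,-49],[47.4,-4.1,-1],-0.1],[[0,0,-49],[47.4,-4.1,-1],-0.1],[[0,0,-49],[47.4,-4.1,-1],-0.1],[[0,0,-49],[47.4,-4.1,-1],-0.1],[[0,0,-49],[47.4,-4.1,-1],-0.1],[[0,0,-49],[47.4,-4.1,-1],-0.1],[[0,0,-49],[47.4,-4.1,-1],-0.1],[[0,0,-49],[47.4,-4.1,-1],-0.1],[[0,0,-49],[47.4,-4.1,-1],-0.1],[[0,0,-49],[47.4,-4.1,-1],-0.1],[[0,0,-49],[47.4,-4.1,-1],-0.1],[[0,0,-49],[47.4,-4.1,-1],-0.1],[[0,0,-49],[47.4,-4.1,-1],-0.1]]}}

```text
time_s: 8.9
position: [435.8, 234.5, 119.3]
tcp_rot: [-3.142, 0.0, 2.717]
force: [-0.4, -0.4, -0.1]
opening: 46.8
finger_force: 0.0
```

```bash
python3 - <<'E'
from w import *
s,c=wrist();print(s["position"].round(1),s["tcp_rot"].round(3),s["opening"],s["time_s"])
b=bolt(c,(435.3,235.3));print(b[:-1])
v=c["img"][:,:,::-1].copy();cv2.drawContours(v,cv2.findContours(b[-1].astype(np.uint8),0,2)[0],-1,(0,0,255),1);cv2.imwrite("pics/w5.png",v)
go(s,(*b[0],4.5),b[3]);go(s,(435.3,235.3,4.5),155.6)
E
```

```text
[435.8 234.5 119.3] [-3.142  0.     2.717] 46.78846206740478 8.9
(array([431.4, 237.2]), 104.2, 20.9, 156.4, array([259., 194.]), array([258., 180.]))
shift cm [ 0.51  0.06 11.48] turn [-0.    0.01 -0.71]
shift cm [ 0.08  0.05 11.48] turn [-0.    0.01  0.09]
```

View pics/w5.png

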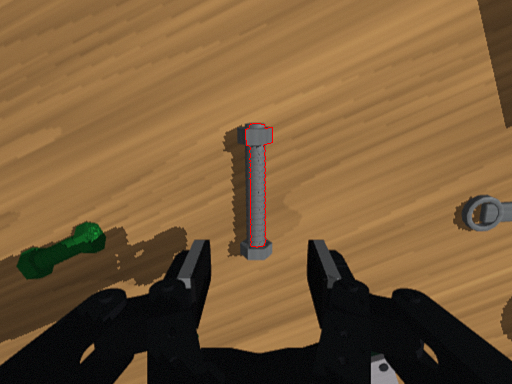

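The long bolt lies between the open fingers, nut at (258,135) and head at (256,250); the mask cut off the head, so I keep the two-view centre. Descend, grip, lift.

Call:
{"name": "drive_tool", "arguments": {"plan": [[[0,0,0],[0.1,0.05,4],-0.1],[[0,0,0],[0.1,0.05,8],-0.1],[[0,0,0],[0.1,0.05,10],-0.1],[[0,0,0],[0.1,0.05,11],-0.1],[[0,0,0],[0.1,0.05,11.5],-0.1],[[0,0,0],[0.1,0.05,11.5],-0.1],[[0,0,0],[0.1,0.05,11.5],1],[[0,0,0],[0.1,0.05,11.5],1],[[0,0,0],[0.1,0.05,11.5],1],[[0,0,0],[0.1,0.05,11.5],1],[[0,0,0],[0.1,0.05,11.5],1],[[0,0,0],[0.1,0.05,11.5],1],[[0,0,0],[0.1,0.05,11.5],1],[[0,0,0],[0.1,0.05,11.5],1],[[0,0,0],[0.1,0.05,11],1],[[0,0,0],[0.1,0.05,8],1],[[0,0,0],[0.1,0.05,4],1],[[0,0,0],[0.1,0.05,1],1],[[0,0,0],[0.1,0.05,1],1],[[0,0,0],[0.1,0.05,1],1]], "newtons": 40}}

```text
time_s: 10.95
position: [434.7, 235.9, 109.6]
tcp_rot: [3.141, 0.001, 2.718]
force: [0.3, -0.5, -2.7]
opening: 14.3
finger_force: 39.4
```

```bash
python3 -c "
from w import *
s=arm.read_state();go(s,(651.6,191,110),86.4)"
```

```text
shift cm [-2.162e+01  4.820e+00 -2.000e-02] turn [7.000e-02 1.000e-02 6.935e+01]
```

Call:
{"name": "drive_tool", "arguments": {"plan": [[[0,0,69.3],[-21.6,4.8,0],1],[[0,0,69.3],[-21.6,4.8,0],1],[[0,0,69.3],[-21.6,4.8,0],1],[[0,0,69.3],[-21.6,4.8,0],1],[[0,0,69.3],[-21.6,4.8,0],1],[[0,0,69.3],[-21.6,4.8,0],1],[[0,0,69.3],[-21.6,4.8,0],1],[[0,0,69.3],[-21.6,4.8,0],1],[[0,0,69.3],[-21.6,4.8,0],1],[[0,0,69.3],[-21.6,4.8,0],1],[[0,0,69.3],[-21.6,4.8,0],1],[[0,0,69.3],[-21.6,4.8,0],1],[[0,0,69.3],[-21.6,4.8,0],1],[[0,0,69.3],[-21.6,4.8,0],1],[[0,0,69.3],[-21.6,4.8,0],1]]}}

```text
time_s: 12.45
position: [651.5, 190.9, 109.4]
tcp_rot: [3.141, 0.0, 1.509]
force: [-0.0, -0.2, -1.4]
opening: 14.4
finger_force: 39.4
```

```bash
python3 hov.py w6 651.6 191 86.4 130
```

```text
14.422125822137575 [-0.  -0.2 -1.4] [651.5 190.9 109.4] [3.141 0.    1.509]
shift cm [0.01 0.01 6.34] turn [0.01 0.   0.07]
[ 0.5 29.9  7.5]
```

View pics/w6.png

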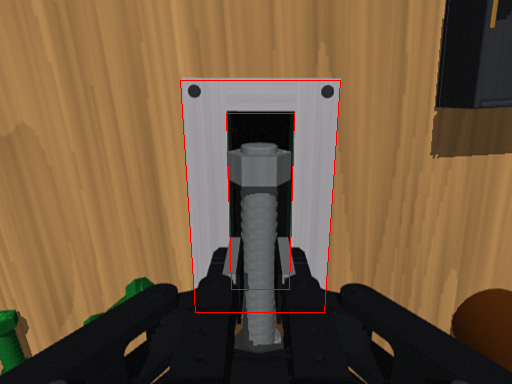

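The long bolt is centred over the long slot (nut at (259,165), outlines matching). Lower, release, rise.

Call:
{"name": "drive_tool", "arguments": {"plan": [[[0,0,0],[0,0,3],1],[[0,0,0],[0,0,5],1],[[0,0,0],[0,0,6.1],1],[[0,0,0],[0,0,6.5],1],[[0,0,0],[0,0,6.5],1],[[0,0,0],[0,0,6.5],1],[[0,0,0],[0,0,6.5],1],[[0,0,0],[0,0,6.5],-0.1],[[0,0,0],[0,0,6.5],-0.1],[[0,0,0],[0,0,6.5],-0.1],[[0,0,0],[0,0,6.5],-0.1],[[0,0,0],[0,0,6.5],-0.1],[[0,0,0],[0,0,4],-0.1],[[0,0,0],[0,0,0],-0.1],[[0,0,0],[0,0,0],-0.1],[[0,0,0],[0,0,0],-0.1]]}}

```text
time_s: 14.1
position: [652.2, 191.0, 110.7]
tcp_rot: [3.139, -0.001, 1.509]
force: [-0.5, -0.2, -0.5]
opening: 47.0
finger_force: 0.0
```

```bash
python3 hov.py w7 651.6 191 86.4 130; python3 - <<'E'
from w import *
a=cv2.imread("pics/w7.png");t=read_camera("top")["img"][:,:,::-1]
cv2.imwrite("pics/fin.png",cv2.resize(np.hstack([a,t]),(800,300)))
E
```

```text
47.04636927116177 [-0.5 -0.2 -0.5] [652.2 191.  110.7] [ 3.139e+00 -1.000e-03  1.509e+00]
shift cm [-0.01 -0.08  6.47] turn [ 0.16 -0.03  0.05]
[ 0.5 29.9  7.5]
```

View pics/fin.png

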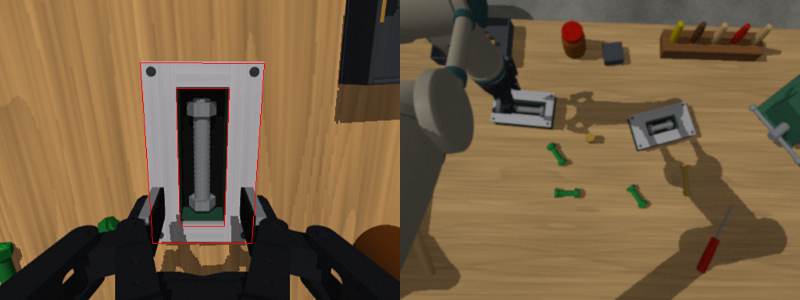

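Both bolts lie flat in their wells: the long one at (202,155) in the wrist half, the short one at (662,126) in the top view. Nothing else has moved and the arm is clear, so I'm handing in.

```bash
python3 -c "
from plant import arm
print(arm.close_job())"
```

```text
the job is handed in; nothing more can be done
None
```

The short and long steel bolts each lie flat on the bottom of their own gauge box, checked in the pictures, and the job was handed in at about 14 s.

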